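# Hang the washed bottle on the empty drying peg

### The arm

A 6-joint arm with a two-finger parallel gripper is mounted at the origin on the work surface. World frame = base frame: x ahead of the robot, y to its left, z up, the work surface at z = 0. Lengths are in m, angles in rad, forces in N, time in s.
With the tool pointing down it reaches from about 0.425 to 0.95 m from the base axis. Payload 14.7 kg.
Tool frame: the origin (TCP) lies midway between the tips of the shut fingers; the grasp point (between the pads) lies 19 mm behind it (arm.hold_point_z is the distance from the TCP to the grasp point, in m); z points along the fingers, y is the line along which they close (so a half turn about z gives the same grasp; the last joint's range is limited). The gripper opens to 85 mm and grips with 20 to 120 N. Pads are 22 mm wide; open, the fingers measure 114 mm over their backs; the gripper's body (76 mm by 85 mm) begins 54 mm behind the grasp point. The pads swing forward as they close: fully open they stand 13 mm farther back than shut.
Start: joints at [1.109, 0.48, 1.596, -0, 1.065, -0.047], TCP at [0.262, 0.595, 0.231] pointing down, gripper open.
Joint ranges: [-2.75, 2.75], [-0.82, 2.05], [0.23, 2.67], [-1.56, 4.7], [0.09, 2.69], [-2.92, 2.92]. Speed limits (rad/s): [1.89, 1.89, 2.39, 3.01, 3.01, 3.01].

### API

Orientations are given as a 3x3 rotation matrix whose columns are the frame's x, y, z axes.
In Python, from cell import arm gives the robot as it stands.
- The arm moves only by the shell command python3 -m crank 'ROWS' [OPENING]. ROWS is text: rows parted by semicolons, each of 6 numbers parted by spaces: the shift along the world's x, y, z in mm, then the turn, a rotation vector about the world's x, y, z in degrees. A call has 1 to 10 rows; each row shifts and turns the commanded pose from where the row before left it; what a row does not reach is not made up. A row lasts 1/10 s, in which the tool goes at most 50 mm and 8.59 degrees, less where a joint would pass 70% of its speed; a pose out of reach is approached as far as the arm can. A call with a gripper value outside its range is refused whole. OPENING is the opening, from -1 (shut) to 1 (fully open), set as the call begins (- or left out, the last holds). The fingers move at their own pace and stop on an object; the grip force is fixed at half the most. Time passes only in rows, so rows that do not move let the fingers close. It gives the time, the measured TCP pose, the force, the opening and the grip force at its end, in the units of the state.
- arm.sense(): the state, without advancing time (a new reading comes with each control period).
- arm.grab_frame(name): name is "scene" or "top"; returns a dict with "img" (420x560x3 uint8, red, green, blue), "fx", "fy", "cx", "cy" (pixels), "origin" and "attitude" of the camera in the world. Camera axes: x right, y down, z forward; pixel columns grow to the right and rows downward; lengths in m; the calibration is good to about 2 mm. A picture is of the moment at which its call begins. There is no depth.
- arm.finish_job(): hands the job in; it is judged then, once.
The state is a dict: "time_s": time; "q": joint angles; "qvel": joint speeds; "joint_efforts": joint torques, N m; "tool_pos": TCP position; "tcp_rot": TCP orientation; "force": force on the tool from outside, world axes, zero at the start; "wrist_torque": the same for the moment, N m; "opening": opening from 0.0 (shut) to 1.0 (fully open); "gripper_force": force on a finger pad.
Only numpy, scipy, OpenCV 4.12 (cv2) and the standard library are available. Lean on these libraries where they do the work, as an engineer would, in place of code of your own. Each camera call takes 0.05 s, during which the arm holds its last target. There are 200 camera calls.

### The job

Take the washed green glass bottle out of the sloping cradle, turn it mouth down and lower it over the empty drying peg until its rim rests on the peg's sprung orange collar, then let go of it. It is glass: do not drop it, not even the last centimetre, and do not press it hard against the peg or collar. Leave the hung bottles and the other things on the bench as they are.

Things in the scene. Friction and masses are not known exactly. Their poses are not given: they have to be found in the camera images.
- bottle: Washed green hollow glass bottle, 160 mm tall, about 0.2 kg. Body 48 mm in diameter from the closed base to 105 mm, then a shoulder to a neck 30 mm in diameter from 125 mm to the open mouth. Origin: centre of the base's outside; z runs from base to mouth. It starts lying in the cradle, mouth 15 degrees below level and turned roughly towards the robot.
- bottle_mouth (a point): Centre of the bottle's open mouth (white band), 160 mm from the base along the bottle's z axis; same axes as the bottle. Wall 3.5 mm, neck bore 23 mm in diameter, inside depth 154 mm.
- cradle: Fixed sloping cradle: blue foot 190 x 70 x 8 mm, two white V supports narrower than the bottle, under its body 46 to 72 mm from the base and under its neck, and a stop at the mouth. Origin: centre of the foot's underside; mouth end at -x. The bottle's base centre lies 79 mm along +x and 84 mm up; the last 46 mm of the base end hang free with room for fingers on both sides.
- peg_free: Empty drying peg, fixed: white foot disc 84 mm in diameter, 12 mm high, upright blue peg 17 mm in diameter. Its orange collar, 42 mm in diameter, carries the bottle's rim; the collar's top is set anywhere from 35 to 60 mm above the bench, differently each time, not reported. The collar yields 10 mm at 0.5 N/mm, then is hard. Origin: centre of the foot's underside, z up.
- peg_free_tip (a point): Round top of the empty peg, on its axis, 135 mm above the bench.
- hung_b: Clear glass bottle of the same shape, already hung mouth down on another peg (same foot and peg, fixed collar 45 mm up); to be left alone. Origin: centre of its base, which is the top, 205 mm above the bench.
- hung_c: Second clear glass bottle, hung mouth down on the third peg in the same way; to be left alone. Origin as for the first.
- reagent: Amber reagent bottle, 68 mm in diameter, 150 mm tall, standing. Bystander. Origin: centre of its underside.
- jar: Clear jar with white cap, 60 mm in diameter, 80 mm tall, standing. Bystander. Origin: centre of its underside.
- beaker: Open glass beaker, 70 mm in diameter, 85 mm tall, standing. Bystander. Origin: centre of its underside.
- brush: Small hand brush lying on the bench beyond the cradle. Bystander. Origin: underside, near its middle.
Mind the look-alikes: they are no part of the job. What is shaped like the cradle but red is not meant. Leave any red look-alike of the peg_free alone.

How it is judged:
By the outcome, as a careful person would: the job done as asked, in the order asked, and still so for the second after the job is handed in, with the robot touching nothing.
It also fails if it takes over 51 s, if anything falls off the work surface, if the arm or the gripper's body presses on something with over 40 N, if the wrist force passes 120 N, or if a joint passes its speed limit or range.

## Working session

There is one attempt and no reset: what is moved stays moved. The work goes in short steps, Python scripts to look and compute and a shell command to move; the robot and the scene stay as the last step left them, time stands still between calls to the robot, and variables do not carry over. Pictures are saved under pics/ and viewed, at most 12 in all, crops included, and the job is handed in when it is done.

```bash
ls; mkdir -p pics; python3 - <<'E'
from cell import arm
import cv2,numpy as np
np.set_printoptions(precision=4,suppress=True)
for n in("scene","top"):
    f=arm.grab_frame(n); cv2.imwrite(f"pics/{n}0.png",f["img"][:,:,::-1]); print(n,f["fx"],f["fy"],f["cx"],f["cy"],f["origin"],f["attitude"])
s=arm.sense(); print(s["time_s"],s["tool_pos"],s["tcp_rot"],s["opening"],s["force"],arm.hold_point_z)
E
```

```text
pics
scene 496.6347799535111 496.6347799535111 284.3904060700322 203.88438732547368 [1.6328 0.2473 1.0071] [[-0.2008  0.6095 -0.767 ]
 [ 0.9795  0.1128 -0.1668]
 [-0.0151 -0.7847 -0.6196]]
top 503.667551272827 503.667551272827 274.4400745304014 207.01503665220082 [0.3192 0.0213 1.2985] [[-0.0379 -0.9787  0.2018]
 [-0.9993  0.0382 -0.0024]
 [-0.0054 -0.2017 -0.9794]]
0.1 [0.2618 0.5946 0.2307] [[-0.9152  0.403  -0.0005]
 [ 0.403   0.9152 -0.0009]
 [ 0.     -0.0011 -1.    ]] 1.00021922019336 [-0.1962  0.7699 -0.7685] 0.0187
```

View pics/scene0.png

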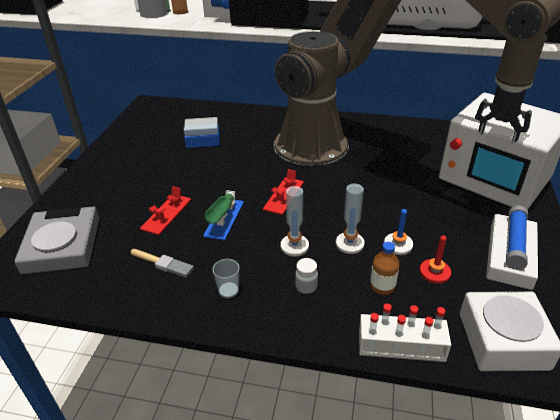

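View pics/top0.png

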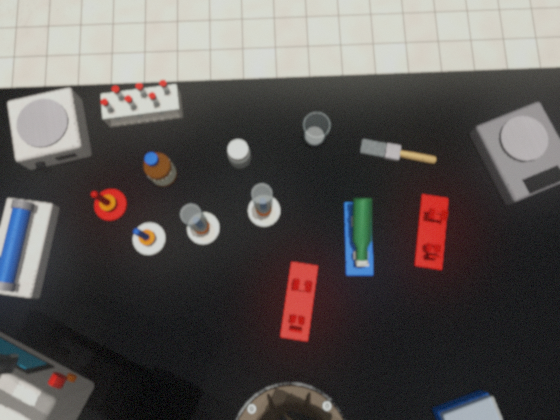

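The scene view shows the green bottle in the blue cradle around (222,212) and the empty peg at (399,240) with a red look-alike at (437,268). In the top view the cradle is at (360,238), the empty peg's foot at (149,239), and the hung bottles at (203,228) and (264,210).

```bash
cat > h.py <<'E'
import cv2,numpy as np
from cell import arm
np.set_printoptions(precision=4,suppress=True)
def ray(f,p):
    d=f["attitude"]@np.array([(p[0]-f["cx"])/f["fx"],(p[1]-f["cy"])/f["fy"],1]); return np.array(f["origin"]),d/np.linalg.norm(d)
def plane(f,p,z):
    o,d=ray(f,p); return o+d*(z-o[2])/d[2]
def proj(f,P):
    c=np.array(f["attitude"]).T@(np.array(P)-f["origin"]); return c[:2]/c[2]*f["fx"]+[f["cx"],f["cy"]]
def tri(r1,r2):
    (a,d),(b,e)=r1,r2
    t=np.linalg.lstsq(np.c_[d,-e],b-a,rcond=None)[0]; p,q=a+d*t[0],b+e*t[1]
    return (p+q)/2,np.linalg.norm(p-q)
def mask(f,box,lo,hi):
    h=cv2.cvtColor(f["img"],cv2.COLOR_RGB2HSV); m=cv2.inRange(h,np.array(lo),np.array(hi))
    k=np.zeros_like(m); x0,y0,x1,y1=box; k[y0:y1,x0:x1]=m[y0:y1,x0:x1]
    n,l,s,c=cv2.connectedComponentsWithStats(k)
    if n<2: return k
    return (l==1+s[1:,4].argmax()).astype(np.uint8)*255
def pts(m): return np.argwhere(m)[:,::-1].astype(float)
E
python3 - <<'E'
from h import *
F={n:arm.grab_frame(n) for n in("scene","top")}
B={"scene":dict(cr=(195,180,255,250),pg=(380,200,418,260)),"top":dict(cr=(335,185,390,285),pg=(125,215,170,260))}
for n,f in F.items():
    b=B[n]
    for nm,box,lo,hi in[("cradle",b["cr"],(100,120,60),(125,255,255)),("bottle",b["cr"],(50,80,20),(90,255,255)),("peg",b["pg"],(100,120,60),(125,255,255)),("collar",b["pg"],(5,120,80),(22,255,255)),("foot",b["pg"],(0,0,120),(180,70,255))]:
        m=mask(f,box,lo,hi); P=pts(m); r=cv2.minAreaRect(P.astype(np.float32))
        print(n,nm,len(P),"mean",P.mean(0),"box",P.min(0),P.max(0),"rect",np.array(r[0]),r[1],r[2])
        if nm=="cradle": print("  corners",[plane(f,c,.008)[:2] for c in cv2.boxPoints(cv2.minAreaRect(P.astype(np.float32)))])
        if nm=="foot":
            W=np.array([plane(f,p,.012)[:2] for p in cv2.convexHull(P.astype(np.float32))[:,0]]); print("  foot circle",cv2.minEnclosingCircle(W.astype(np.float32)))
out=[]
for n,f in F.items():
    x0,y0,x1,y1=B[n]["cr"]; out.append(cv2.resize(f["img"][y0-5:y1+5,x0-5:x1+5],(280,400),interpolation=cv2.INTER_CUBIC))
for n,f in F.items():
    x0,y0,x1,y1=B[n]["pg"];out.append(cv2.resize(f["img"][y0:y1,x0:x1],(200,400) if n=="scene" else (0,0),fx=None if n=="scene" else 1,fy=1) if 0 else cv2.resize(f["img"][y0:y1,x0:x1],(120,400)))
cv2.imwrite("pics/crop1.png",np.hstack(out)[:,:,::-1])
E
```

```text
scene cradle 588 mean [223.3588 223.7483] box [203. 200.] [243. 240.] rect [222.9 218.7] (21.913463592529297, 49.64070510864258) 26.56505012512207
  corners [array([ 0.5942, -0.2345]), array([ 0.3676, -0.2341]), array([ 0.4074, -0.1551]), array([ 0.6246, -0.1634])]
scene bottle 484 mean [218.0744 208.4463] box [204. 194.] [232. 223.] rect [218.7508 207.77  ] (15.713489532470703, 35.49665832519531) 42.709388732910156
scene peg 163 mean [401.7607 221.9509] box [397. 209.] [406. 236.] rect [401.7567 222.4595] (5.918363571166992, 27.94782829284668) 9.462322235107422
scene collar 108 mean [387.537  256.3519] box [380. 252.] [397. 259.] rect [388.5 255.5] (7.0, 17.0) 90.0
scene foot 181 mean [404.1934 246.3591] box [394. 236.] [412. 253.] rect [403.52 246.36] (12.399999618530273, 20.80000114440918) 53.13010025024414
  foot circle ((0.5247061848640442, 0.3566538691520691), 0.04254554957151413)
top cradle 1018 mean [354.0874 246.7711] box [343. 201.] [374. 276.] rect [358.0868 238.4962] (76.14545440673828, 29.667625427246094) 87.51044464111328
  corners [array([ 0.594 , -0.1583]), array([ 0.5944, -0.2361]), array([ 0.3965, -0.2294]), array([ 0.3962, -0.1539])]
top bottle 1073 mean [362.1118 224.4492] box [352. 197.] [372. 259.] rect [362. 228.] (62.0, 20.0) 90.0
top peg 38 mean [136.0789 231.0263] box [132. 228.] [140. 234.] rect [136.  231.5] (7.77817440032959, 4.949747562408447) 45.0
top collar 128 mean [147.8516 237.75  ] box [139. 230.] [154. 244.] rect [147.3513 237.6081] (13.13598346710205, 14.53095531463623) 35.53767776489258
top foot 651 mean [149.7926 238.8495] box [132. 222.] [165. 255.] rect [148.5 238.5] (33.0, 33.0) 90.0
  foot circle ((0.5151106119155884, 0.34556055068969727), 0.043775711208581924)
```

View pics/crop1.png

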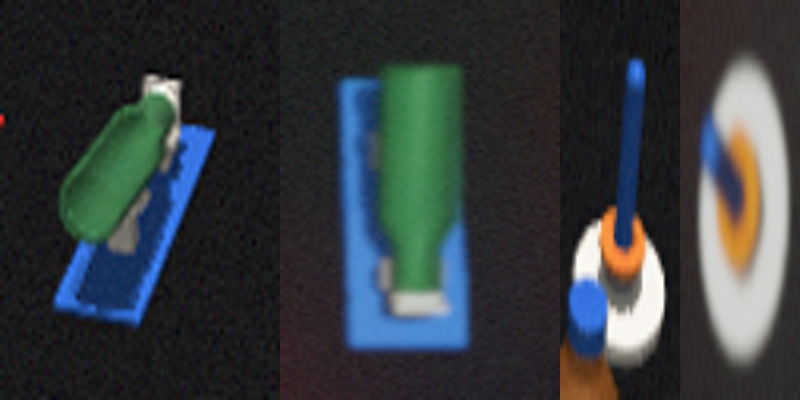

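The crops confirm the bottle body overhanging the cradle at its far end with the mouth toward the robot, and the bare peg with orange collar (scene about (401,241)). The reagent's blue cap partly hides the peg foot in the scene view.

```bash
python3 - <<'E'
from h import *
F={n:arm.grab_frame(n) for n in("scene","top")}; S,T=F["scene"],F["top"]
O=((5,120,80),(22,255,255));Bl=((100,120,60),(125,255,255))
# peg tip
ps=pts(mask(S,(380,200,418,240),*Bl)); pt=pts(mask(T,(125,215,170,260),*Bl))
print("tip tri",tri(ray(S,[402.8,210.5]),ray(T,pt[pt[:,0]<135].mean(0))))
fw=pts(mask(T,(125,215,170,260),(0,0,100),(180,90,255))); W=np.array([plane(T,p,.012)[:2] for p in cv2.convexHull(fw.astype(np.float32))[:,0]])
e=cv2.fitEllipse(W.astype(np.float32)); print("foot ellipse top",e)
c=np.array(e[0])
for x in (c,): print("tip proj for foot centre",proj(S,[*x,.135]),proj(T,[*x,.135]),"obs scene top y",ps[ps[:,1]==ps[:,1].min()])
# collar: outline in each view
ms=pts(mask(S,(385,225,418,249),*O)); mt=pts(mask(T,(125,215,170,260),*O))
print("collar scene box",ms.min(0),ms.max(0),"top box",mt.min(0),mt.max(0))
for z in(.035,.04,.045,.05,.055,.06):
    a=np.linspace(0,2*np.pi,60); C=[[c[0]+.021*np.cos(t),c[1]+.021*np.sin(t),z] for t in a]
    s=np.array([proj(S,p) for p in C]); t=np.array([proj(T,p) for p in C]); print(z,"S",s.min(0),s.max(0),"T",t.min(0),t.max(0))
# bottle
yaw=np.radians(-1.6); u=np.array([np.cos(yaw),np.sin(yaw),0]); base=np.array([.4953,-.1944,0])+u*.079+[0,0,.084]; ax=-u*np.cos(.2618)-[0,0,np.sin(.2618)]
n=np.array([-u[1],u[0],0]); m=np.cross(ax,n)
print("base",base)
for nm,f,box in(("S",S,(195,180,255,250)),("T",T,(335,185,390,285))):
    g=pts(mask(f,box,(45,70,15),(90,255,255))); 
    q=np.array([proj(f,base+ax*l+r*(np.cos(t)*n+np.sin(t)*m)) for l,r in((0,.024),(.105,.024),(.125,.015),(.152,.015)) for t in np.linspace(0,6.28,40)])
    print(nm,"obs",g.min(0),g.max(0),"pred",q.min(0),q.max(0))
for nm,p in(("hung left foot",(203,228)),("hung right foot",(264,210)),("red peg foot",(110,204)),("reagent foot",(163,176))): print(nm,plane(T,p,.012))
E
```

```text
tip tri (array([0.517 , 0.3462, 0.1323]), np.float64(0.009561487160166408))
foot ellipse top ((0.5151188373565674, 0.3456239104270935), (0.08797098696231842, 0.08869579434394836), 110.25635528564453)
tip proj for foot centre [404.481  209.0431] [135.4134 230.6712] obs scene top y [[401. 209.]
 [402. 209.]
 [403. 209.]
 [404. 209.]
 [405. 209.]
 [406. 209.]]
collar scene box [393. 231.] [406. 241.] top box [139. 230.] [154. 244.]
0.035 S [392.5081 231.0395] [407.2218 240.7254] T [138.0082 228.6343] [154.5759 245.0588]
0.04 S [392.7143 229.7593] [407.4605 239.4367] T [137.4719 228.319 ] [154.1035 244.8049]
0.045 S [392.9214 228.4738] [407.7002 238.1424] T [136.9315 228.0013] [153.6274 244.5491]
0.05 S [393.1293 227.1827] [407.941  236.8425] T [136.3869 227.6812] [153.1477 244.2912]
0.055 S [393.3382 225.886 ] [408.1828 235.5368] T [135.838  227.3586] [152.6642 244.0314]
0.06 S [393.548  224.5839] [408.4256 234.2254] T [135.2849 227.0334] [152.1769 243.7695]
base [ 0.5743 -0.1966  0.084 ]
S obs [204. 194.] [232. 223.] pred [205.7466 190.5318] [234.5949 221.2868]
T obs [352. 196.] [372. 259.] pred [351.6508 201.2806] [371.4015 263.9417]
hung left foot [0.536 0.205 0.012]
hung right foot [0.5774 0.0456 0.012 ]
red peg foot [0.6091 0.4477 0.012 ]
reagent foot [0.6794 0.3095 0.012 ]
```

```bash
python3 - <<'E'
from h import *
from scipy.optimize import least_squares
S,T=arm.grab_frame("scene"),arm.grab_frame("top")
obs={}
for nm,f,box in(("S",S,(195,180,255,250)),("T",T,(335,185,390,285))):
    g=pts(mask(f,box,(45,70,15),(90,255,255))); obs[nm]=np.r_[g.min(0),g.max(0)+1]-.5
    rows=[(y,g[g[:,1]==y,0].min(),g[g[:,1]==y,0].max()) for y in (200,210,220,230,240,250,256)] if nm=="T" else 0
    print(rows)
    if nm=="T":
        for r in rows: print(plane(f,((r[1]+r[2])/2,r[0]),.07)[:2])
def ex(p):
    y=p[3]; u=np.array([np.cos(y),np.sin(y),0]); b=p[:3]; ax=-u*np.cos(.2618)-[0,0,np.sin(.2618)]; n=np.array([-u[1],u[0],0]); m=np.cross(ax,n); o=[]
    for f in(S,T):
        q=np.array([proj(f,b+ax*l+r*(np.cos(t)*n+np.sin(t)*m)) for l,r in((0,.024),(.105,.024),(.125,.015),(.152,.015)) for t in np.linspace(0,6.28,40)]); o+=[*q.min(0),*q.max(0)]
    return np.array(o)
O=np.r_[obs["S"],obs["T"]]
r=least_squares(lambda p:ex(p)-O,[.574,-.197,.084,0]); print(r.x,r.fun)
r=least_squares(lambda p:ex([p[0],p[1],.084,p[2]])-O,[.574,-.197,0]); print(r.x,r.fun)
E
```

```text
0
[(200, np.float64(352.0), np.float64(372.0)), (210, np.float64(353.0), np.float64(372.0)), (220, np.float64(353.0), np.float64(372.0)), (230, np.float64(353.0), np.float64(372.0)), (240, np.float64(353.0), np.float64(369.0)), (250, np.float64(356.0), np.float64(366.0)), (256, np.float64(357.0), np.float64(366.0))]
[ 0.5816 -0.2007]
[ 0.5562 -0.2001]
[ 0.531  -0.1982]
[ 0.506  -0.1964]
[ 0.4814 -0.1909]
[ 0.4568 -0.1891]
[ 0.4421 -0.1893]
[ 0.5859 -0.1985  0.083  -0.0244] [ 0.3918 -0.645  -0.6043  0.4923  0.5127  0.3119 -0.6518 -0.2901]
[ 0.586  -0.1983 -0.0246] [ 0.3945 -0.863  -0.5765  0.2705  0.4978  0.175  -0.6634 -0.3831]
```

```bash
python3 -m crank '0 0 40 0 0 0; 0 0 40 0 0 0; 0 0 40 0 0 0; 15 -40 0 0 0 3; 15 -40 0 0 0 3; 15 -40 0 0 0 3; 15 -40 0 0 0 3; 15 -40 0 0 0 3; 15 -40 0 0 0 3; 15 -40 0 0 0 3' 1; python3 -m crank '15 -40 0 0 0 0; 15 -40 0 0 0 0; 15 -40 0 0 0 0; 15 -40 0 0 0 0; 15 -40 0 0 0 0; 15 -40 0 0 0 0; 15 -40 0 0 0 0; 15 -40 0 0 0 0; 15 -40 0 0 0 0; 15 -40 0 0 0 0'; python3 -c "
from h import *
s=arm.sense();print(s['tool_pos'],s['tcp_rot'],s['q'])"
```

```text
time_s: 1.4
tool_pos: [0.3672, 0.3133, 0.3515]
tcp_rot: [[-0.999, 0.046, 0.0], [0.046, 0.999, 0.0], [-0.0, 0.0, -1.0]]
force: [1.4, 0.5, 0.2]
opening: 0.995
gripper_force: 0.0
time_s: 2.4
tool_pos: [0.5172, -0.087, 0.3515]
tcp_rot: [[-0.999, 0.048, 0.0], [0.048, 0.999, -0.0], [-0.0, -0.0, -1.0]]
force: [0.1, 1.8, 0.3]
opening: 1.004
gripper_force: 0.0
[ 0.5172 -0.087   0.3515] [[-0.9988  0.0485  0.0005]
 [ 0.0485  0.9988 -0.    ]
 [-0.0005 -0.     -1.    ]] [-0.2244  0.1943  1.719   0.0001  1.2278 -1.7468]
```

```bash
python3 -m crank '15 -20 0 0 -7.5 0; 15 -20 0 0 -7.5 0; 15 -20 0 0 -7.5 0; 15 -20 0 0 -7.5 0; 10 -20 0 0 -7.5 0; 0 -10 0 0 -7.5 0; 0 0 -40 0 0 0; 0 0 -40 0 0 0; 0 0 -40 0 0 0; 0 0 -30 0 0 0'; python3 -c "
from h import *
s=arm.sense();print(s['tool_pos'],s['tcp_rot'],s['q'])"
```

```text
time_s: 3.4
tool_pos: [0.598, -0.1675, 0.2334]
tcp_rot: [[-0.821, 0.044, 0.569], [0.059, 0.998, 0.008], [-0.568, 0.04, -0.822]]
force: [-0.2, 0.1, 0.2]
opening: 1.0
gripper_force: 0.0
[ 0.598  -0.1675  0.2334] [[-0.821   0.044   0.5693]
 [ 0.059   0.9982  0.0078]
 [-0.5679  0.04   -0.8221]] [-0.4872  0.2581  2.1632  1.0227  0.3261 -2.9219]
```

Pitching outward by 45° runs the wrist close to singular, so I'll use a shallower pitch. At the pick the tool leans back 47° toward the robot, which leaves it 28° outward at the peg.

```bash
cat >> h.py <<'E'
from scipy.spatial.transform import Rotation as Ro
def go(tp,R):
    s=arm.sense(); d=(np.array(tp)-s["tool_pos"])*1000; w=(Ro.from_matrix(R)*Ro.from_matrix(np.array(s["tcp_rot"])).inv()).as_rotvec(degrees=True)
    print("shift mm",d,"turn",w,np.linalg.norm(w))
def pickR(yaw=-2,tilt=47):
    a,b=np.radians([yaw,tilt]); u=np.array([np.cos(a),np.sin(a),0]); y=np.array([-u[1],u[0],0]); z=-u*np.sin(b)-np.array([0,0,np.cos(b)]); return np.c_[np.cross(y,z),y,z]
E
python3 - <<'E'
from h import *
u=np.array([np.cos(-.035),np.sin(-.035),0]); g=np.array([.5859,-.1985,.083])+.024*(-u*np.cos(.2618)-[0,0,np.sin(.2618)])
R=pickR(); t=g+.019*R[:,2]; print(g,t,t-.11*R[:,2]); go(t-.11*R[:,2],R)
E
```

```text
[ 0.5627 -0.1977  0.0768] [ 0.5488 -0.1972  0.0638] [ 0.6292 -0.2     0.1389]
shift mm [ 31.2149 -32.464  -94.5038] turn [ 1.3334 81.6382  2.067 ] 81.67529186928061
```

```bash
python3 -m crank '0 0 30 0 0 0; 0 0 30 0 4 0; 0 0 30 0 8 0; 10 -4 10 0 8 0; 10 -4 0 0 8 0; 10 -4 0 0 8 0; 10 -4 0 0 8 0; 10 -4 0 0 8 0; 10 -4 0 0 8 0; 0 -4 0 0 8 0' 1;  python3 -m crank '0 0 0 0 8 0; 0 0 0 1 5 2;0 0 0 0 0 0'; python3 - <<'E'
from h import *
s=arm.sense();print(s['q'])
R=pickR(); go([.6292,-.2,.1389],R)
E
```

```text
time_s: 4.4
tool_pos: [0.6648, -0.1854, 0.3104]
tcp_rot: [[-0.887, 0.061, -0.458], [0.049, 0.998, 0.038], [0.46, 0.011, -0.888]]
force: [1.4, -0.2, -0.5]
opening: 0.998
gripper_force: 0.0
time_s: 4.7
tool_pos: [0.6642, -0.1849, 0.305]
tcp_rot: [[-0.759, 0.026, -0.65], [0.008, 0.999, 0.031], [0.651, 0.019, -0.759]]
force: [-0.2, -0.7, -1.5]
opening: 0.998
gripper_force: 0.0
[-0.2463  0.9531  0.7161 -0.1554  2.1662 -1.8387]
shift mm [ -34.9744  -15.1305 -166.1171] turn [-0.8895  6.4081 -0.4411] 6.484584857460113
```

```bash
python3 -m crank '0 -5 -30 -1 6 0; 0 -5 -30 0 0 0; -5 -5 -30 0 0 0; -10 0 -30 0 0 0; -10 0 -30 0 0 0; -10 0 -16 0 0 0; 0 0 0 0 0 0' 1; python3 - <<'E'
from h import *
s=arm.sense();print(s['q'])
R=pickR(); go([.5488,-.1972,.0638],R)
f=arm.grab_frame("scene"); g=arm.grab_frame("top")
cv2.imwrite("pics/pre.png",np.hstack([cv2.resize(f["img"][130:260,170:290],(400,433)),cv2.resize(g["img"][140:270,300:420],(400,433))])[:,:,::-1])
E
```

```text
time_s: 5.4
tool_pos: [0.6271, -0.2006, 0.1431]
tcp_rot: [[-0.692, 0.03, -0.721], [0.023, 1.0, 0.02], [0.721, -0.003, -0.693]]
force: [-0.6, 0.6, 0.5]
opening: 1.004
gripper_force: 0.0
[-0.2612  1.0654  0.9118 -0.1811  1.9503 -1.7981]
shift mm [-78.3091   3.4079 -79.319 ] turn [ 0.1995  0.8474 -0.283 ] 0.9153679919500206
```

View pics/pre.png

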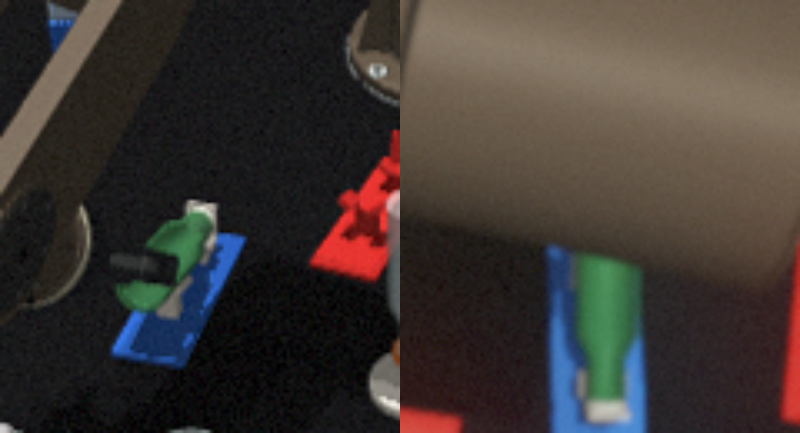

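The scene crop shows one finger alongside the bottle's base end at (145,265), just outside it, and the top view is mostly hidden by the forearm. I'll advance along the tool axis.

```bash
python3 -m crank '-10 0 -10 0 0 0; -10 0 -10 0 0 0; -10 0 -10 0 1 0; -10 1 -10 0 0 0; -10 1 -10 0 0 0; 0 0 0 0 0 0' 1; python3 -m crank '-10 1 -10 0 0 0; -10 0 -10 0 0 0; -8 0 -9 0 0 0; 0 0 0 0 0 0; 0 0 0 0 0 0' 1;python3 - <<'E'
from h import *
R=pickR(); go([.5488,-.1972,.0638],R)
f=arm.grab_frame("scene"); cv2.imwrite("pics/pre2.png",cv2.resize(f["img"][170:250,180:260],(560,560))[:,:,::-1])
E
```

```text
time_s: 6.1
tool_pos: [0.578, -0.1985, 0.0937]
tcp_rot: [[-0.679, 0.029, -0.734], [0.022, 1.0, 0.019], [0.734, -0.004, -0.679]]
force: [0.4, -0.1, 0.2]
opening: 0.999
gripper_force: 0.0
time_s: 6.6
tool_pos: [0.5513, -0.1977, 0.0654]
tcp_rot: [[-0.68, 0.029, -0.733], [0.022, 1.0, 0.018], [0.733, -0.004, -0.68]]
force: [0.4, -0.1, 0.8]
opening: 0.997
gripper_force: 0.0
shift mm [-2.5339  0.518  -1.5614] turn [ 0.2282 -0.1291 -0.3661] 0.45026090062089136
```

View pics/pre2.png

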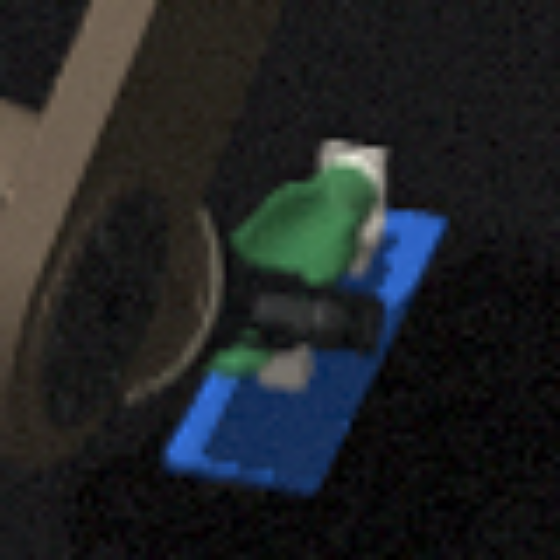

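The near finger lies across the body at (310,315), with the base still showing at (240,355), so the bottle is straddled. Closing now.

```bash
python3 -m crank '0 0 0 0 0 0; 0 0 0 0 0 0; 0 0 0 0 0 0; 0 0 0 0 0 0; 0 0 0 0 0 0; 0 0 0 0 0 0; 0 0 0 0 0 0; 0 0 0 0 0 0' -1
```

```text
time_s: 7.45
tool_pos: [0.5515, -0.1984, 0.0655]
tcp_rot: [[-0.681, 0.028, -0.732], [0.023, 1.0, 0.017], [0.732, -0.005, -0.681]]
force: [3.7, -4.3, 4.6]
opening: 0.553
gripper_force: 61.6
```

```bash
python3 -m crank '1 0 5 0 0 0; 2 0 10 0 0 0; 2 0 15 0 0 0; 2 0 20 0 0 0; 0 0 30 0 0 0; 0 0 35 0 0 0; 0 0 35 0 0 0; 0 0 35 0 0 0; 0 0 35 0 0 0; 0 0 35 0 0 0'; python3 -m crank '0 0 20 0 0 0; 0 0 20 0 0 0; 0 0 0 0 0 0'; python3 - <<'E'
from h import *
f=arm.grab_frame("scene"); g=arm.grab_frame("top")
print(arm.sense()["q"],arm.sense()["wrist_torque"])
cv2.imwrite("pics/lift.png",np.hstack([cv2.resize(f["img"][90:260,150:310],(400,425)),cv2.resize(g["img"][140:310,290:450],(400,425))])[:,:,::-1])
E
```

```text
time_s: 8.45
tool_pos: [0.5576, -0.1974, 0.3232]
tcp_rot: [[-0.681, 0.029, -0.732], [0.022, 1.0, 0.018], [0.732, -0.004, -0.681]]
force: [1.0, -1.0, -1.4]
opening: 0.553
gripper_force: 61.8
time_s: 8.75
tool_pos: [0.5581, -0.1976, 0.3639]
tcp_rot: [[-0.683, 0.029, -0.73], [0.023, 1.0, 0.017], [0.73, -0.005, -0.684]]
force: [0.6, -0.1, -2.4]
opening: 0.551
gripper_force: 61.9
[-0.2767  0.7922  0.9852 -0.2212  2.1583 -1.8629] [ 0.0005 -0.7863  0.022 ]
```

View pics/lift.png

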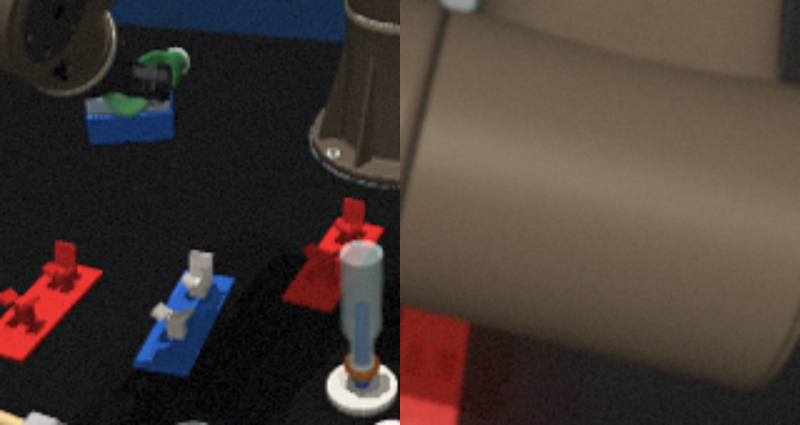

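The bottle is out of the cradle and held at (160,70) in the left crop, and the cradle is empty. Now I'll swing it mouth down at height.

```bash
python3 -m crank '0 0 10 0 -7.5 0; 0 0 10 0 -7.5 0; 0 0 10 0 -7.5 0; 0 0 10 0 -7.5 0; 0 0 10 0 -7.5 0; 0 0 10 0 -7.5 0; 0 0 0 0 -7.5 0; 0 0 0 0 -7.5 0; 0 0 0 0 -7.5 0; 0 0 0 0 -7.5 0'; python3 - <<'E'
from h import *
s=arm.sense(); print(s["q"],s["tool_pos"],s["wrist_torque"])
E
```

```text
time_s: 9.85
tool_pos: [0.5568, -0.1974, 0.4194]
tcp_rot: [[-0.882, 0.012, 0.471], [0.023, 1.0, 0.017], [-0.47, 0.026, -0.882]]
force: [0.6, 0.4, -2.4]
opening: 0.552
gripper_force: 62.3
[-0.5601  0.0304  1.851   0.3516  0.8755 -2.2862] [ 0.5568 -0.1974  0.4194] [0.0483 0.3753 0.0061]
```

```bash
cat >> h.py <<'E'
u0=np.array([np.cos(-.035),np.sin(-.035),0]); a0=-u0*np.cos(.2618)-np.array([0,0,np.sin(.2618)]); b0=np.array([.5859,-.1985,.083])
R0=Ro.from_matrix(np.array([[-.681,.028,-.732],[.023,1,.017],[.732,-.005,-.681]])).as_matrix(); t0=np.array([.5515,-.1984,.0655])
at=R0.T@a0; mt=R0.T@(b0+.16*a0-t0); bt=R0.T@(b0-t0)
def bott():
    s=arm.sense(); R=Ro.from_matrix(np.array(s["tcp_rot"])).as_matrix(); t=np.array(s["tool_pos"]); return R,t,R@at,t+R@mt,t+R@bt
def goal(mouth,head,at=at,mt=mt):  # bottle straight down, tool heading deg
    # rotation: at->-z, tool y horizontal perpendicular to heading
    h=np.radians(head); u=np.array([np.cos(h),np.sin(h),0]); n=np.array([-u[1],u[0],0])
    yt=np.array([0,1,0])-at*at[1]; yt/=np.linalg.norm(yt)
    R=Ro.align_vectors([[0,0,-1],n],[at,yt])[0].as_matrix(); t=np.array(mouth)-R@mt; return t,R
E
python3 - <<'E'
from h import *
print(at,mt); R,t,a,m,b=bott(); print("axis",a,"mouth",m)
t,R=goal([.516,.3459,.26],34); print(t,R[:,2]); go(t,R)
E
```

```text
[0.4685 0.008  0.8834] [0.0644 0.0021 0.1042]
axis [ 0.0025  0.0339 -0.9994] mouth [ 0.5491 -0.1921  0.2972]
[0.5232 0.3495 0.3823] [ 0.3924  0.2561 -0.8834]
shift mm [-33.5956 546.8935 -37.1256] turn [-1.9228 -0.451  34.6985] 34.75467196131888
```

```bash
python3 -m crank '0 20 0 0 0 1; -2 35 0 0 0 2.5; -2 40 0 0 0 2.5; -2 40 0 0 0 2.5; -3 40 0 0 0 2.5; -3 40 0 0 0 2.5; -3 40 0 0 0 2.5; -3 40 0 0 0 2.5; -3 40 0 0 0 2.5; -3 40 0 0 0 2.5'; python3 -m crank '-3 40 0 0 0 2.5; -3 40 0 0 0 2.5; -3 40 0 0 0 2.5; -3 35 0 0 0 2.5; 0 20 0 -1 0 1; 0 10 0 -1 0 0; 0 0 0 0 0 0; 0 0 0 0 0 0'; python3 - <<'E'
from h import *
print(arm.sense()["q"])
R,t,a,m,b=bott(); print("axis",a,"mouth",m)
t,R=goal([.516,.3459,.26],34);go(t,R)
f=arm.grab_frame("scene"); g=arm.grab_frame("top")
print(proj(f,m),proj(g,m),proj(f,b),proj(g,b))
cv2.imwrite("pics/over.png",np.hstack([cv2.resize(f["img"][90:270,320:490],(400,424)),cv2.resize(g["img"][150:330,60:230],(400,424))])[:,:,::-1])
E
```

```text
time_s: 10.85
tool_pos: [0.5324, 0.1789, 0.4184]
tcp_rot: [[-0.82, -0.39, 0.419], [-0.334, 0.92, 0.203], [-0.465, 0.027, -0.885]]
force: [1.5, -0.0, -2.6]
opening: 0.552
gripper_force: 62.5
time_s: 11.65
tool_pos: [0.5209, 0.3622, 0.4185]
tcp_rot: [[-0.742, -0.558, 0.373], [-0.5, 0.83, 0.248], [-0.448, -0.002, -0.894]]
force: [-1.3, 0.9, -2.7]
opening: 0.552
gripper_force: 62.6
[ 0.5501  0.086   1.7822  0.0229  0.8097 -1.6248]
axis [-0.0227 -0.0083 -0.9997] mouth [0.5109 0.3576 0.2964]
shift mm [  2.314  -12.7349 -36.1952] turn [ 0.4765 -1.3019  0.109 ] 1.39067548512865
[417.6713 159.9113] [107.4485 220.5366] [428.4248 104.2843] [ 75.9336 202.1099]
```

View pics/over.png

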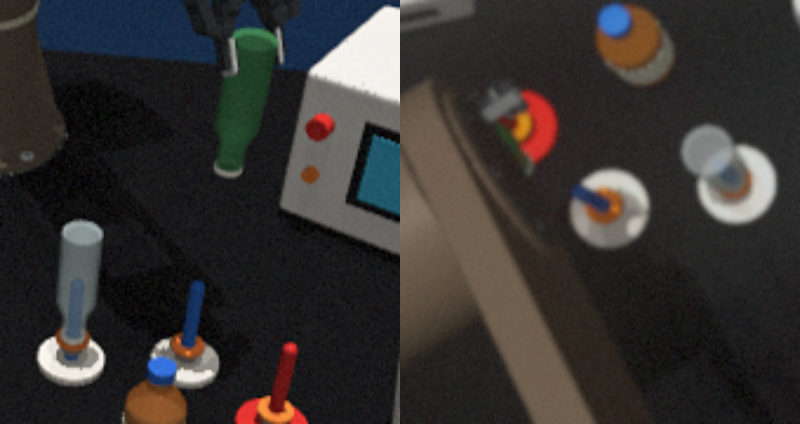

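The bottle hangs mouth down in the grip, with its mouth at scene pixel (417,162), close to the predicted (417.7,159.9), and its base at (429,105) against (428.4,104.3). Next I straighten it and bring the mouth just above the peg tip.

```bash
python3 -m crank '1 -6 -10 0.5 -1.3 0; 1 -6 -30 0 0 0; 0 0 -30 0 0 0; 0 0 -25 0 0 0; 0 0 -20 0 0 0; 0 0 -10 0 0 0; 0 0 0 0 0 0; 0 0 0 0 0 0'; python3 - <<'E'
from h import *
print(arm.sense()["q"])
R,t,a,m,b=bott(); print("axis",a,"mouth",m)
t,R=goal([.516,.3459,.165],34);go(t,R)
S=arm.grab_frame("scene"); T=arm.grab_frame("top")
print("pred mouth",proj(S,m),proj(T,m),"base",proj(S,b),proj(T,b),"tip",proj(S,[.516,.3459,.135]))
g=pts(mask(S,(380,120,450,215),(45,70,15),(90,255,255)))
for y in range(int(g[:,1].min()),int(g[:,1].max())+1,4):
    r=g[g[:,1]==y,0]; print(y,r.min(),r.max(),(r.min()+r.max())/2, end=" | ")
p=pts(mask(S,(380,190,418,245),(100,120,60),(125,255,255))); print("\npeg",p.min(0),p.max(0))
cv2.imwrite("pics/near.png",np.hstack([cv2.resize(S["img"][120:260,350:460],(400,509),interpolation=cv2.INTER_CUBIC),cv2.resize(T["img"][180:280,70:170],(400,509),interpolation=cv2.INTER_CUBIC)])[:,:,::-1])
E
```

```text
time_s: 12.55
tool_pos: [0.5242, 0.3503, 0.2958]
tcp_rot: [[-0.73, -0.557, 0.396], [-0.494, 0.831, 0.257], [-0.472, -0.008, -0.882]]
force: [-0.5, 0.2, -1.5]
opening: 0.549
gripper_force: 62.6
[ 0.5278  0.1818  1.9979  0.0493  0.4716 -1.6735]
axis [ 0.0029  0.002  -1.    ] mouth [0.5174 0.347  0.1735]
shift mm [-1.0047 -0.8437 -8.5185] turn [-0.1139  0.1669  0.1802] 0.2707466598289638
pred mouth [406.8858 198.629 ] [130.1349 227.0758] base [415.4672 148.4685] [106.8762 213.9833] tip [404.5774 209.2502]
145 411.0 415.0 413.0 | 149 405.0 423.0 414.0 | 153 408.0 423.0 415.5 | 157 409.0 423.0 416.0 | 161 409.0 423.0 416.0 | 165 407.0 421.0 414.0 | 169 402.0 421.0 411.5 | 173 402.0 420.0 411.0 | 177 401.0 419.0 410.0 | 181 401.0 418.0 409.5 | 185 401.0 418.0 409.5 | 189 402.0 414.0 408.0 | 193 401.0 412.0 406.5 | 197 402.0 412.0 407.0 | 
peg [397. 209.] [406. 236.]
```

View pics/near.png

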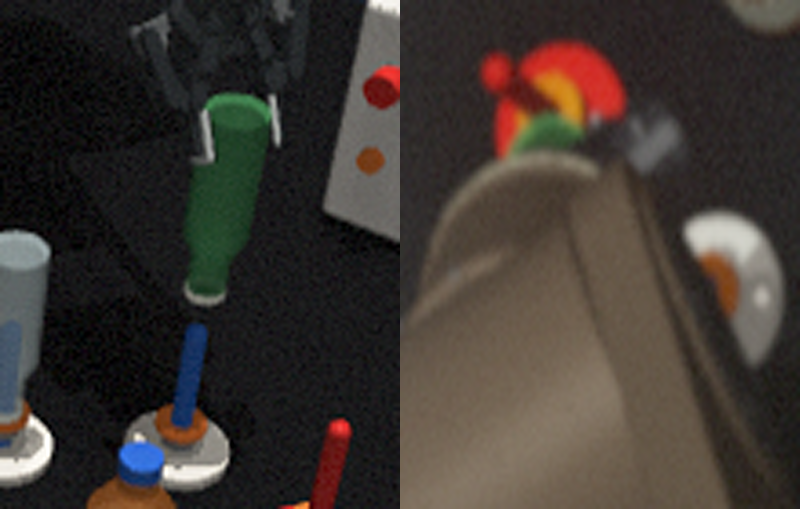

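The scene crop shows the mouth band at (205,293), in line with the peg's axis (tip at (198,327)). The top view of the mouth is hidden by the wrist, so I'll descend gently while watching force.

```bash
python3 -m crank '-1 -1 -5 0 0 0; 0 0 -10 0 0 0; 0 0 -10 0 0 0; 0 0 -5 0 0 0; 0 0 -5 0 0 0; 0 0 -3 0 0 0; 0 0 -3 0 0 0; 0 0 -3 0 0 0; 0 0 0 0 0 0'; python3 - <<'E'
from h import *
s=arm.sense();print(s["force"],s["wrist_torque"],s["q"])
R,t,a,m,b=bott(); print("axis",a,"mouth",m)
S=arm.grab_frame("scene"); print(proj(S,m))
cv2.imwrite("pics/in1.png",cv2.resize(S["img"][130:260,350:460],(500,591),interpolation=cv2.INTER_CUBIC)[:,:,::-1])
E
```

```text
time_s: 13.55
tool_pos: [0.5226, 0.3494, 0.2505]
tcp_rot: [[-0.731, -0.557, 0.395], [-0.495, 0.831, 0.256], [-0.47, -0.008, -0.882]]
force: [0.1, 0.3, -1.4]
opening: 0.548
gripper_force: 62.6
[ 0.0525  0.2799 -1.3897] [-0.2174  0.365  -0.0184] [ 0.5276  0.2387  2.0562  0.0648  0.358  -1.6909]
axis [ 0.0017  0.0013 -1.    ] mouth [0.5156 0.3459 0.1282]
[404.2679 211.0442]
```

View pics/in1.png

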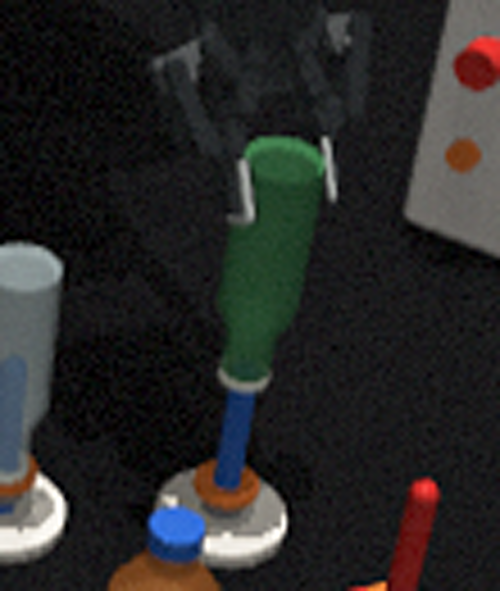

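The mouth band now encircles the peg top with no contact force. Joint 5 is heading toward its lower limit, though, so I'll back off 20 mm and turn the tool heading about the bottle's own vertical axis before going down.

```bash
python3 -m crank '0 0 10 0 0 0; 0 0 10 0 0 0; 0 -1 0 0 0 -7.6; 0 -1 0 0 0 -7.6; 0 -1 0 0 0 -7.6; 0 -1 0 0 0 -7.6; 0 -1 0 0 0 -7.6; 0 -1 0 0 0 -7.6; 0 0 0 0 0 0; 0 0 0 0 0 0'; python3 - <<'E'
from h import *
s=arm.sense();print(s["force"],s["q"])
R,t,a,m,b=bott(); print("axis",a,"mouth",m)
t,R=goal([.516,.3459,.148],-12);go(t,R)
E
```

```text
time_s: 14.6
tool_pos: [0.5202, 0.3452, 0.2692]
tcp_rot: [[-0.888, 0.008, 0.459], [0.004, 1.0, -0.01], [-0.459, -0.007, -0.888]]
force: [-0.9, 0.5, -2.0]
opening: 0.548
gripper_force: 62.7
[-0.8882  0.4998 -2.0322] [ 0.7231  0.2671  1.9501 -0.5517  0.636  -0.4398]
axis [-0.0107  0.0011 -0.9999] mouth [0.5109 0.3465 0.147 ]
shift mm [ 3.3784 -2.0091  1.0714] turn [ -0.1224  -0.6041 -11.5103] 11.526834148506122
```

```bash
python3 -m crank '3 -1 0 0 -0.6 -4; 2 -1 0 0 0 -4; 0 0 0 0 0 -3; 0 0 0 0 0 0; 0 0 0 0 0 0'; python3 - <<'E'
from h import *
s=arm.sense();print(s["force"],s["q"])
R,t,a,m,b=bott(); print("axis",a,"mouth",m)
t,R=goal([.516,.3459,.128],-12);go(t,R)
S=arm.grab_frame("scene");print(proj(S,m),proj(S,b))
g=pts(mask(S,(380,120,450,215),(45,70,15),(90,255,255)))
for y in range(int(g[:,1].min()),int(g[:,1].max())+1,4):
    r=g[g[:,1]==y,0]; print(y,r.min(),r.max(),(r.min()+r.max())/2, end=" | ")
E
```

```text
time_s: 15.1
tool_pos: [0.5252, 0.3422, 0.2686]
tcp_rot: [[-0.867, 0.201, 0.457], [0.175, 0.98, -0.1], [-0.468, -0.007, -0.884]]
force: [0.5, -0.4, -2.9]
opening: 0.552
gripper_force: 62.7
[ 0.4834 -0.3847 -2.8513] [ 0.7596  0.3058  1.8986 -0.6072  0.7453 -0.1969]
axis [-0.0009  0.0015 -1.    ] mouth [0.5175 0.3451 0.1464]
shift mm [ -1.62     0.9342 -18.3813] turn [-0.0877 -0.0484 -0.3999] 0.4122237589938554
[404.8295 206.3442] [413.1656 157.5801]
154 408.0 414.0 411.0 | 158 404.0 421.0 412.5 | 162 403.0 421.0 412.0 | 166 402.0 420.0 411.0 | 170 402.0 419.0 410.5 | 174 401.0 419.0 410.0 | 178 400.0 418.0 409.0 | 182 399.0 418.0 408.5 | 186 398.0 417.0 407.5 | 190 397.0 416.0 406.5 | 194 399.0 415.0 407.0 | 198 400.0 412.0 406.0 | 202 400.0 410.0 405.0 | 206 400.0 409.0 404.5 |
```

```bash
python3 -m crank '-1.5 1 -5 0 0 0; 0 0 -5 0 0 0; 0 0 -5 0 0 0; 0 0 -4 0 0 0; 0 0 -3 0 0 0; 0 0 -3 0 0 0; 0 0 -3 0 0 0; 0 0 0 0 0 0'; python3 -m crank '0 0 -3 0 0 0; 0 0 -3 0 0 0; 0 0 -3 0 0 0; 0 0 -3 0 0 0; 0 0 0 0 0 0; 0 0 0 0 0 0'; python3 - <<'E'
from h import *
s=arm.sense();print(s["force"],s["wrist_torque"],s["q"])
R,t,a,m,b=bott(); print("axis",a,"mouth",m)
E
```

```text
time_s: 15.95
tool_pos: [0.5236, 0.3434, 0.2401]
tcp_rot: [[-0.866, 0.205, 0.457], [0.178, 0.979, -0.102], [-0.468, -0.007, -0.884]]
force: [-0.1, -0.3, -3.5]
opening: 0.553
gripper_force: 62.7
time_s: 16.55
tool_pos: [0.5237, 0.3435, 0.2284]
tcp_rot: [[-0.866, 0.205, 0.457], [0.178, 0.979, -0.101], [-0.468, -0.006, -0.884]]
force: [0.4, 0.2, -2.5]
opening: 0.553
gripper_force: 62.7
[ 0.4096  0.1637 -2.527 ] [ 0.0662  0.3956 -0.0314] [ 0.7642  0.3568  1.941  -0.6735  0.6739 -0.1029]
axis [-0.0004  0.0017 -1.    ] mouth [0.516  0.3464 0.1062]
```

```bash
python3 -m crank '0 0 -4 0 0 0; 0 0 -4 0 0 0; 0 0 -4 0 0 0; 0 0 -4 0 0 0; 0 0 -4 0 0 0; 0 0 0 0 0 0'; python3 -m crank '0 0 -4 0 0 0; 0 0 -4 0 0 0; 0 0 -4 0 0 0; 0 0 -3 0 0 0; 0 0 0 0 0 0'; python3 -m crank '0 0 -3 0 0 0; 0 0 -3 0 0 0; 0 0 0 0 0 0'; python3 - <<'E'
from h import *
s=arm.sense();print(s["force"],s["wrist_torque"],s["q"])
R,t,a,m,b=bott(); print("axis",a,"mouth",m)
S=arm.grab_frame("scene"); cv2.imwrite("pics/in2.png",cv2.resize(S["img"][150:260,360:450],(480,587),interpolation=cv2.INTER_CUBIC)[:,:,::-1])
E
```

```text
time_s: 17.15
tool_pos: [0.5235, 0.3432, 0.2078]
tcp_rot: [[-0.866, 0.205, 0.456], [0.178, 0.979, -0.102], [-0.467, -0.007, -0.884]]
force: [0.1, -0.8, -1.9]
opening: 0.549
gripper_force: 62.7
time_s: 17.65
tool_pos: [0.5235, 0.3433, 0.193]
tcp_rot: [[-0.866, 0.205, 0.456], [0.178, 0.979, -0.102], [-0.468, -0.007, -0.884]]
force: [0.2, 0.1, -3.0]
opening: 0.552
gripper_force: 62.7
time_s: 17.95
tool_pos: [0.5236, 0.3434, 0.1871]
tcp_rot: [[-0.866, 0.205, 0.457], [0.178, 0.979, -0.102], [-0.468, -0.007, -0.884]]
force: [-0.8, -0.9, -2.1]
opening: 0.55
gripper_force: 62.7
[-0.81   -0.8555 -2.1051] [ 0.0713  0.4361 -0.0312] [ 0.7642  0.4147  1.979  -0.7583  0.6017  0.0025]
axis [-0.0006  0.0015 -1.    ] mouth [0.5159 0.3462 0.0649]
```

View pics/in2.png

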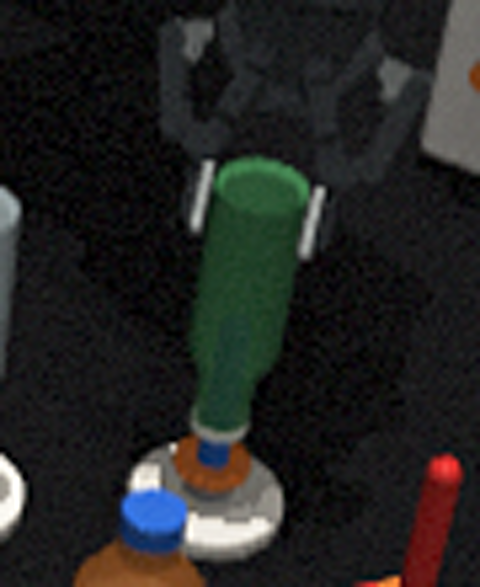

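The peg shows inside the neck, with the rim at (218,435) still roughly 12 mm above the orange collar. I'll take small steps and average the force.

```bash
cat > fz.py <<'E'
from h import *
F=[]
for i in range(5): arm.grab_frame("scene"); F.append(np.r_[arm.sense()["force"],arm.sense()["wrist_torque"]])
R,t,a,m,b=bott(); print("F",np.mean(F,0),"mouth",m,"axis",a[:2])
E
python3 fz.py; for i in 1; do python3 -m crank '0 0 -2 0 0 0; 0 0 -2 0 0 0; 0 0 -2 0 0 0; 0 0 -2 0 0 0; 0 0 0 0 0 0' >/dev/null; python3 fz.py; done; python3 -m crank '0 0 -2 0 0 0; 0 0 -2 0 0 0; 0 0 0 0 0 0' >/dev/null; python3 fz.py;  python3 -m crank '0 0 -2 0 0 0; 0 0 0 0 0 0' >/dev/null; python3 fz.py
```

```text
F [ 0.2928 -0.1316 -2.5034  0.109   0.3937  0.0068] mouth [0.5161 0.3465 0.0654] axis [-0.0001  0.0019]
F [-0.2345 -0.0569 -2.5945  0.0868  0.3965  0.01  ] mouth [0.5161 0.3465 0.0574] axis [-0.0002  0.0019]
F [ 0.0944  0.0043 -2.3676  0.0929  0.391   0.0092] mouth [0.5161 0.3465 0.0533] axis [-0.0002  0.0019]
F [ 0.0454  0.187  -2.3251  0.0516  0.3686 -0.0307] mouth [0.5161 0.3464 0.0513] axis [-0.0003  0.0018]
```

```bash
python3 -m crank '0 0 -2 0 0 0; 0 0 -2 0 0 0; 0 0 0 0 0 0' >/dev/null; python3 fz.py;  python3 -m crank '0 0 -2 0 0 0; 0 0 0 0 0 0' >/dev/null; python3 fz.py;   python3 -m crank '0 0 -2 0 0 0; 0 0 0 0 0 0' >/dev/null; python3 fz.py
```

```text
F [ 0.1689 -0.3574 -2.0779  0.0872  0.3931 -0.0041] mouth [0.5161 0.3465 0.0473] axis [-0.0002  0.0019]
F [ 0.2262 -0.031  -2.4056  0.0981  0.3884 -0.0013] mouth [0.5161 0.3464 0.0453] axis [-0.0003  0.0018]
F [ 0.0505 -0.2953 -2.4082  0.0972  0.3836  0.0081] mouth [0.5161 0.3464 0.0433] axis [-0.0003  0.0019]
```

```bash
python3 -m crank '0 0 -2 0 0 0; 0 0 0 0 0 0' >/dev/null; python3 fz.py;  python3 -m crank '0 0 -2 0 0 0; 0 0 0 0 0 0' >/dev/null; python3 fz.py;   python3 -m crank '0 0 -2 0 0 0; 0 0 0 0 0 0' >/dev/null; python3 fz.py
```

```text
F [-0.5935  0.1663 -2.4506  0.0731  0.3943  0.0162] mouth [0.5161 0.3464 0.0413] axis [-0.0003  0.0018]
F [ 0.0806 -0.1075 -1.8645  0.0896  0.3379 -0.0123] mouth [0.5161 0.3464 0.0393] axis [-0.0003  0.0018]
F [-0.1728  0.357  -1.04    0.1025  0.3006  0.0029] mouth [0.5161 0.3464 0.0373] axis [-0.0002  0.0018]
```

The rim met the collar at a mouth height of about 40 mm. I'll lower it until the collar carries the bottle's weight.

```bash
python3 -m crank '0 0 -1.5 0 0 0; 0 0 0 0 0 0' >/dev/null; python3 fz.py;  python3 -m crank '0 0 -1 0 0 0; 0 0 0 0 0 0' >/dev/null; python3 fz.py
```

```text
F [-0.0566  0.1281 -0.2672  0.0442  0.2248  0.0141] mouth [0.5161 0.3464 0.0358] axis [-0.0003  0.0019]
F [0.4105 0.5096 0.2249 0.1039 0.1809 0.0097] mouth [0.5161 0.3464 0.0348] axis [-0.0003  0.0018]
```

```bash
python3 -m crank '0 0 0 0 0 0; 0 0 0 0 0 0; 0 0 0 0 0 0; 0 0 0 0 0 0' 0.3; python3 -m crank '0 0 0 0 0 0; 0 0 0 0 0 0; 0 0 0 0 0 0' 0.8; python3 fz.py; python3 - <<'E'
from h import *
S=arm.grab_frame("scene"); cv2.imwrite("pics/rel.png",cv2.resize(S["img"][150:260,360:450],(480,587),interpolation=cv2.INTER_CUBIC)[:,:,::-1])
R=arm.sense(); print(R["opening"],R["gripper_force"],np.array(R["tcp_rot"])[:,2])
E
```

```text
time_s: 24.1
tool_pos: [0.5237, 0.3435, 0.157]
tcp_rot: [[-0.866, 0.205, 0.457], [0.178, 0.979, -0.101], [-0.468, -0.006, -0.884]]
force: [0.4, 0.3, 0.7]
opening: 0.652
gripper_force: 0.0
time_s: 24.4
tool_pos: [0.5237, 0.3435, 0.157]
tcp_rot: [[-0.866, 0.205, 0.457], [0.178, 0.979, -0.101], [-0.468, -0.006, -0.884]]
force: [0.5, -0.2, 0.6]
opening: 0.895
gripper_force: 0.0
F [-0.3095 -0.0159 -0.4382  0.0544  0.2215 -0.0081] mouth [0.5161 0.3464 0.0348] axis [-0.0003  0.0018]
0.900449441920429 0.0 [ 0.4569 -0.1013 -0.8838]
```

View pics/rel.png

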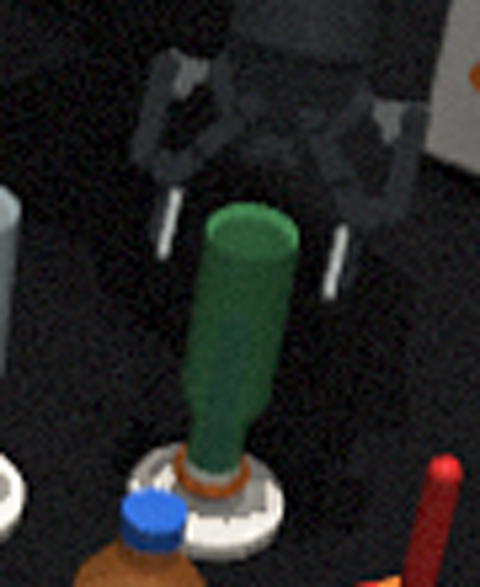

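The bottle stands on the collar with the rim at (218,478), and the fingers are clear on both sides at (170,220) and (337,262). I'll back out along the tool axis.

```bash
python3 -m crank '-3 0.5 5 0 0 0; -5 1 9 0 0 0; -5 1 9 0 0 0; -9 2 18 0 0 0; -9 2 18 0 0 0; -9 2 18 0 0 0; -14 3 26 0 0 0; -14 3 26 0 0 0; -14 3 26 0 0 0; 0 0 0 0 0 0'; python3 -m crank '0 0 0 0 0 0; 0 0 0 0 0 0; 0 0 0 0 0 0; 0 0 0 0 0 0'; python3 - <<'E'
from h import *
S=arm.grab_frame("scene"); T=arm.grab_frame("top")
g=pts(mask(S,(380,150,430,250),(45,70,15),(90,255,255)))
print(g.min(0),g.max(0),"expected base",proj(S,[.5161,.3464,.195]),"mouth",proj(S,[.5161,.3464,.035]))
for y in range(int(g[:,1].min()),int(g[:,1].max())+1,8):
    r=g[g[:,1]==y,0]; print(y,(r.min()+r.max())/2, end=" | ")
E
```

```text
time_s: 25.7
tool_pos: [0.441, 0.3627, 0.3164]
tcp_rot: [[-0.864, 0.203, 0.46], [0.179, 0.979, -0.096], [-0.47, -0.001, -0.883]]
force: [0.8, 0.3, -0.9]
opening: 0.902
gripper_force: 0.0
time_s: 26.1
tool_pos: [0.4418, 0.3606, 0.3112]
tcp_rot: [[-0.866, 0.205, 0.456], [0.178, 0.979, -0.102], [-0.467, -0.008, -0.884]]
force: [-0.3, 0.2, 0.1]
opening: 0.896
gripper_force: 0.0
[393. 188.] [415. 238.] expected base [407.7565 192.0326] mouth [400.1099 236.0829]
188 405.5 | 196 406.0 | 204 405.5 | 212 403.5 | 220 402.0 | 228 401.5 | 236 400.0 |
```

Upright, at rest on the collar, and the robot is clear. Handing in.

```bash
python3 -c "
from cell import arm
print(arm.finish_job())"
```

```text
the job is handed in; nothing more can be done
None
```

The green bottle hangs mouth down on the empty peg with its rim resting on the sprung collar; I released it without a drop, touched nothing else that I noticed, and handed the job in at about 26 s of the 51 s allowed.

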